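Bring a board under the inspection camera

TASK

Push the board carrier across the desk until its back edge sits flush against the front of the camera rail, keeping it flat on the desk. Then slide the inspection camera, which has an orange grip, along its rail until the lens is centred straight above the big silver-topped chip on the board, and let go. Do not disturb the screw tin, cutters, flux syringe or suction cup lying round the work.

Things in the scene. Friction and masses are not known exactly. Their poses are not given: they have to be found in the camera images.
- rail: Low aluminium camera rail fixed to the desk, 280 mm long, 30 deep, 30 high, steel guide on top to 38 mm, black end stops to 48 mm. Origin: at desk height, middle of the foot of its flat front face (the fence = plane x 0; the bar is at x 0 to 30 mm, two bench feet behind it to x 59). x points away from the robot, square to the fence; y along the rail to the left.
- camera (a joint): Place of the camera carriage along the rail in m: 0 at the left stop (rail y = +100 mm for lens and grip), 0.2 at the right stop (rail y = -100 mm); grows as the carriage goes to the rail's -y. It slides with about 2.5 N of friction and stays where it is left. It starts parked within 60 mm of the left stop.
- grip (a point): Point on the axis of the orange grip on the camera carriage, 115 mm above the desk, rail x = +15 mm: the place to pinch it from above. The grip is an upright block 24 x 24 mm, its faces parallel to the rail's axes, standing from 84 mm (black deck, 36 mm wide along the rail) to 133 mm above the desk. A shelf hangs over the back of the desk, from x = 0.72 m on, 0.52 m up.
- lens (a point): Lens centre, looking straight down, 60 mm above the desk, 42 mm in front of the fence (rail x = -42 mm), same rail y as the grip. The camera over it is a black barrel with a 39 mm wide ring light and an aluminium collar (clamp ear 24 mm to its left, screw top at 97 mm); it reaches from 60 to 113 mm above the desk and is carried by the grip's carriage.
- carrier: Loose black carrier tray with a green circuit board, 110 mm (x) by 120 mm (y), rim 16 mm high, board parts up to 22 mm above the desk, 0.22 to 0.45 kg; it takes 1 to 4 N to keep it sliding. Origin: centre of its underside. x points from the near edge (-55 mm) to the back edge (+55 mm), which belongs against the fence; y left. It starts in front of the rail, up to 18 degrees askew to it.
- chip (a point): Centre of the top of the big chip: a 27 mm square dark green package with a 19 mm silver lid and a white outline round it. In the carrier's frame it lies at x = +13, y = -20, z = 13 mm, so 42 mm from the back edge: with the carrier flush against the fence it lies on the line over which the lens travels.
- back_left (a point): Left end of the carrier's back edge, 8 mm above its underside.
- back_right (a point): Right end of the carrier's back edge, 8 mm above its underside.
- screw_tin: Round open steel tin of screws, 61 mm wide, 21 mm high, loose bystander left of the carrier. Origin: centre of its underside.
- flush_cutters: Red-handled flush cutters lying flat, 48 x 130 x 11 mm, loose bystander. Origin: centre of its underside, length along its y.
- flux_syringe: Flux syringe lying flat, amber barrel, 24 x 134 x 24 mm, loose bystander. Origin: centre of its underside, length along its y.
- suction_cup: Small black rubber hand suction cup standing on its cup, 37 mm wide, 37 mm high, loose bystander behind the rail. Origin: centre of its underside.
There are look-alikes about, which are no part of the job. There is more than one size of the carrier; the job needs the larger.

How it is judged:
By the outcome, as a careful person would: the job done as asked, in the order asked, and still so for the second after the job is handed in, with the robot touching nothing.
It also fails if it takes over 48 s, if anything falls off the work surface, if the arm or the gripper's body presses on something with over 40 N, if the wrist force passes 120 N, or if a joint passes its speed limit or range.

ROBOT

A 6-joint arm with a two-finger parallel gripper is mounted at the origin on a cart in front of the work surface, level with it; the furniture and walls round the work are solid. World frame = base frame: x ahead of the robot, y to its left, z up, the work surface at z = 0. Lengths are in m, angles in rad, forces in N, time in s.
With the tool pointing down it reaches from about 0.275 to 0.775 m from the base axis. Payload 14.6 kg.
Tool frame: the origin (TCP) lies at the very end of the fingers, on their centre line; the grasp point (between the pads) lies bot.grasp_offset behind it (bot.grasp_offset is the distance from the TCP to the grasp point, in m); z points along the fingers, y is the line along which they close (so a half turn about z gives the same grasp; the last joint's range is limited). The gripper opens to 85 mm and grips with 20 to 120 N. Pads are 22 mm wide; open, the fingers measure 114 mm over their backs; the gripper's body (76 mm by 85 mm) begins 54 mm behind the grasp point. The pads swing forward as they close: fully open they stand 13 mm farther back than shut.
Start: joints at [1.146, 0.263, -0.048, 1.259, 0, 1.415], TCP at [0.14, 0.506, 0.231] pointing down, gripper open.
Joint ranges: [-2.65, 2.65], [-0.89, 1.7], [-1.18, 1.37], [-2.13, 2.11], [-1.35, 1.29], [-3.14, 3.14]. Speed limits (rad/s): [1.89, 1.89, 2.57, 2.79, 3.14, 3.14].

INTERFACE

Orientations are given as a unit quaternion [w, x, y, z].
In Python, from cell import bot gives the robot as it stands.
- The arm moves only by the tool servo_tool, never from a script. Its argument "deltas" is a list that holds one entry, the list of rows, each a list of 5 numbers: the shift along the tool's x, y, z in units of 30 mm (1.0 is 30 mm), then the turn about the tool's z in units of 6 degrees (1.0 is 6 degrees), then the opening, from 0 (shut) to 1 (fully open). In form: [[[x, y, z, spin, gripper], ...]]. A call has 1 to 20 rows; each row shifts and turns the commanded pose from where the row before left it, along the tool's axes as they then stand; what a row does not reach is not made up. A row lasts 1/10 s, in which the tool goes at most 50 mm and 8.59 degrees, less where a joint would pass 70% of its speed; a pose out of reach is approached as far as the arm can. A call is refused whole if a number of a shift passes 1 or a number of a turn 1, either way. A call with a gripper value outside its range is refused whole. The fingers move at their own pace and stop on an object; the grip force is fixed at half the most. Time passes only in rows, so rows that do not move let the fingers close. It gives the time, the measured TCP pose, the force, the opening and the grip force at its end, in the units of the state.
- bot.sense(): the state, without advancing time (a new reading comes with each control period).
- bot.grab_frame(name): name is "scene" or "side" or "wrist"; returns the picture (384x512x3 uint8, red, green, blue); there is no depth.
- bot.get_calibration(name): a dict with "camera_matrix" (3x3 intrinsics, pixels), "extrinsics" (4x4, takes a point from world to camera coordinates); the wrist camera has in their place "hand_eye" (4x4, takes a point from camera to tool coordinates, whose origin is the TCP and whose axes are the flange's). Camera axes: x right, y down, z forward; pixel columns grow to the right and rows downward; lengths in m; the calibration is good to about 2 mm. A picture is of the moment at which its call begins: read the wrist's pose just before it. get_calibration takes no time and is no camera call.
- bot.finish_job(): hands the job in; it is judged then, once.
The state is a dict: "t": time; "q": joint angles; "joint_velocities": joint speeds; "effort": joint torques, N m; "tcp_pos": TCP position; "tool_rot": TCP orientation; "contact_force": force on the tool from outside, world axes, zero at the start; "moment": the same for the moment, N m; "width": opening from 0.0 (shut) to 1.0 (fully open); "finger_force": force on a finger pad.
Only numpy, scipy, OpenCV 4.12 (cv2) and the standard library are available. Lean on these libraries where they do the work, as an engineer would, in place of code of your own. Each camera call takes 0.05 s, during which the arm holds its last target. There are 200 camera calls.

## Working session

There is one attempt and no reset: what is moved stays moved. The work goes in short steps, Python scripts to look and compute and a tool call to move; the robot and the scene stay as the last step left them, time stands still between calls to the robot, and variables do not carry over. Pictures are saved under pics/ and viewed, at most 10 in all, crops included, and the job is handed in when it is done.

Besides the shell and the picture viewer there is one more tool, called after "Request:" as name([rows], argument=value, ...), one row to a line, values as JSON. servo_tool: Moves the arm, as the interface text tells. Its arguments: {"type":"object","properties":{"deltas":{"type":"array","items":{"type":"array","items":{"type":"array","items":{"type":"number"}}}}},"required":["deltas"]}

```bash
ls; mkdir -p pics; cat > h.py <<'E'
import numpy as np, cv2
from cell import bot
def grab(n,f):
    im=bot.grab_frame(n); cv2.imwrite('pics/'+f,im[:,:,::-1]); return im
def cal(n,s=None):
    c=bot.get_calibration(n); K=np.array(c['camera_matrix'])
    if n=='wrist':
        w,x,y,z=s['tool_rot']
        from scipy.spatial.transform import Rotation as R
        T=np.eye(4);T[:3,:3]=R.from_quat([x,y,z,w]).as_matrix();T[:3,3]=s['tcp_pos']
        M=T@np.array(c['hand_eye'])
    else: M=np.linalg.inv(np.array(c['extrinsics']))
    return K,M
def plane(KM,uv,z):
    K,M=KM; uv=np.atleast_2d(np.array(uv,float))
    d=(M[:3,:3]@np.linalg.inv(K)@np.c_[uv,np.ones(len(uv))].T).T
    return M[:3,3]+d*((z-M[2,3])/d[:,2])[:,None]
def proj(KM,P):
    K,M=KM;P=np.atleast_2d(P);c=(np.linalg.inv(M)@np.c_[P,np.ones(len(P))].T)[:3].T
    p=(K@c.T).T;return p[:,:2]/p[:,2:]
E
python3 - <<'E'
from h import *
s=bot.sense();print(s, bot.grasp_offset)
a=grab('scene','s0.png');b=grab('side','d0.png')
for n in('scene','side'):
    K,M=cal(n);print(n,K.round(1).tolist(),M.round(3).tolist())
print(np.array(bot.get_calibration('wrist')['hand_eye']).round(3).tolist())
E
```

```text
pics
{'t': 0.0, 'q': array([ 1.14569802e+00,  2.63545013e-01, -4.89229347e-02,  1.25940669e+00,
       -1.18873699e-05,  1.41550295e+00]), 'joint_velocities': array([ 0.00019957,  0.00054443, -0.00127088,  0.0011122 ,  0.00095437,
       -0.00113766]), 'effort': array([ 4.46926160e-04, -6.37618804e+01,  3.84561288e+01,  1.39107340e-02,
       -9.58101123e-05, -2.47203968e-05]), 'tcp_pos': array([0.13982756, 0.50575662, 0.23081879]), 'tool_rot': array([-1.48578254e-04,  1.34493641e-01,  9.90914310e-01, -5.18311391e-04]), 'contact_force': array([-0.35607545,  0.68911283,  0.09666082]), 'moment': array([-0.03153189,  0.02893807,  0.02661969]), 'finger_force': 0.0, 'width': 0.9998247558166098} 0.0187
scene [[387.0, 0.0, 254.2], [0.0, 387.0, 187.9], [0.0, 0.0, 1.0]] [[-0.738, -0.514, 0.437, 0.215], [-0.675, 0.555, -0.486, 0.45], [0.008, -0.654, -0.757, 0.781], [0.0, 0.0, 0.0, 1.0]]
side [[440.5, 0.0, 251.9], [0.0, 440.5, 183.8], [0.0, 0.0, 1.0]] [[-0.976, 0.159, -0.15, 0.732], [0.219, 0.723, -0.655, 0.653], [0.005, -0.672, -0.741, 0.826], [0.0, 0.0, 0.0, 1.0]]
[[-0.0, -0.965, -0.264, 0.067], [1.0, -0.0, -0.001, -0.0], [0.0, -0.264, 0.965, -0.143], [0.0, 0.0, 0.0, 1.0]]
```

View pics/s0.png

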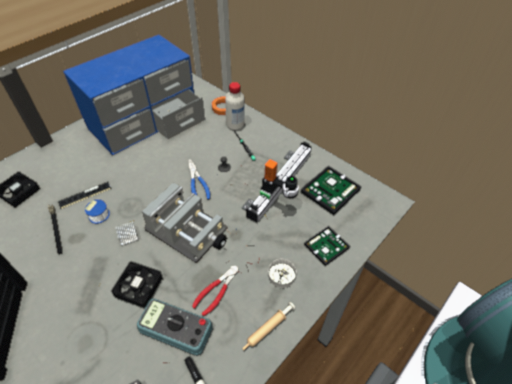

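View pics/d0.png

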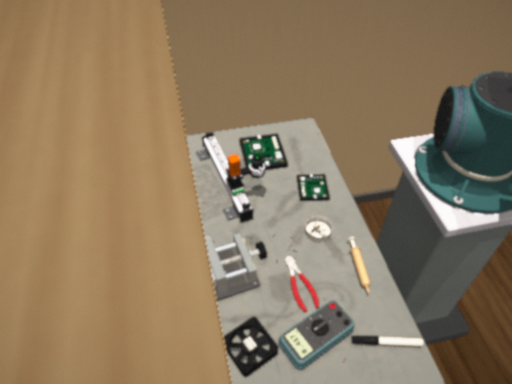

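The scene picture shows the rail from about (249,215) to (308,147), with the orange grip at (270,172). The larger carrier is at (332,190) and the small look-alike at (327,244). The tin is at (282,273), the cutters at (215,290), the syringe at (270,326) and the suction cup at (224,163).

```bash
python3 - <<'E'
from h import *
k=cal('scene');d=cal('side')
def show(n,*a): print(n,plane(*a)[:,:2].round(3).tolist())
show('carrier sc',k,[[302,187],[328,168],[361,187],[335,213]],.012)
show('carrier sd',d,[[239,137],[280,134],[288,164],[250,170]],.012)
show('small',k,[327,244],.01)
show('rail top sc',k,[[252,209],[306,147]],.043)
show('rail top sd',d,[[246,210],[208,138]],.043)
show('tin',k,[282,273],.01);show('cup',k,[224,163],.02)
show('cutters',k,[[237,267],[197,308],[210,314]],.005)
for n,kk in(('scene',k),('side',d)):
    im=cv2.imread(f'pics/{"s0" if n=="scene" else "d0"}.png');h=cv2.cvtColor(im,cv2.COLOR_BGR2HSV)
    m=cv2.inRange(h,(5,190,140),(16,255,255));nn,l,st,c=cv2.connectedComponentsWithStats(m)
    for i in range(1,nn):
        if st[i,4]>20: print(n,c[i].round(1),st[i],plane(kk,c[i],.11).round(3))
E
```

```text
carrier sc [[0.569, -0.132], [0.559, -0.236], [0.455, -0.238], [0.456, -0.12]]
carrier sd [[0.564, -0.244], [0.45, -0.232], [0.46, -0.114], [0.561, -0.114]]
small [[0.418, -0.033]]
rail top sc [[0.6, 0.029], [0.637, -0.233]]
rail top sd [[0.604, 0.037], [0.651, -0.224]]
tin [[0.447, 0.096]]
cup [[0.777, -0.05]]
cutters [[0.533, 0.151], [0.527, 0.277], [0.498, 0.267]]
scene [270.7 164.5] [266 160  10   9  62] [[ 0.624 -0.064  0.11 ]]
side [233.5 159.4] [229 155  10  10  77] [[ 0.612 -0.063  0.11 ]]
```

Request:
servo_tool([
  [[-0.86, -0.95, 0, 0, 1], [-0.86, -0.95, 0, 0, 1], [-0.86, -0.95, 0, 0, 1], [-0.86, -0.95, 0, 0, 1], [-0.86, -0.95, 0, 0, 1], [-0.86, -0.95, 0, 0, 1], [-0.86, -0.95, 0, 0, 1], [-0.86, -0.95, 0, 0, 1], [-0.86, -0.95, 0, 0, 1], [-0.86, -0.95, 0, 0, 1], [-0.86, -0.95, 0, 0, 1], [-0.86, -0.95, 0, 0, 1], [-0.86, -0.95, 0, 0, 1], [-0.86, -0.95, 0, 0, 1], [-0.86, -0.95, 0, 0, 1], [-0.86, -0.95, 0, 0, 1], [-0.86, -0.95, 0, 0, 1], [-0.86, -0.95, 0, 0, 1], [-0.86, -0.95, 0, 0, 1], [0, 0, 0, 0, 1]],
])

```text
t: 2.1
tcp_pos: [0.4695, -0.15, 0.2304]
tool_rot: [-0.0, 0.136, 0.991, -0.0]
contact_force: [0.1, 0.0, -0.1]
width: 1.0
finger_force: 0.0
```

```bash
python3 - <<'E'
from h import *
s=bot.sense();grab('wrist','w1.png');print(s['t'],s['tcp_pos'],s['tool_rot'],s['q'].round(2));
import pickle;pickle.dump((cal('wrist',s)),open('w1.pkl','wb'));print(cal('wrist',s))
E
```

```text
2.1 [ 0.46951486 -0.14995847  0.23035768] [-2.27310242e-04  1.35920225e-01  9.90719744e-01 -1.70535248e-04] [-0.47  0.21 -0.13  1.24 -0.   -0.2 ]
(array([[337.36063118,   0.        , 253.23687795],
       [  0.        , 337.36063118, 187.83890916],
       [  0.        ,   0.        ,   1.        ]]), array([[ 2.69635399e-01,  9.28943672e-01,  2.53693528e-01,
         4.04671812e-01],
       [ 9.62962107e-01, -2.59875794e-01, -7.18926390e-02,
        -1.31775283e-01],
       [-8.55404883e-04,  2.63682055e-01, -9.64609269e-01,
         3.73343254e-01],
       [ 0.00000000e+00,  0.00000000e+00,  0.00000000e+00,
         1.00000000e+00]]))
```

View pics/w1.png

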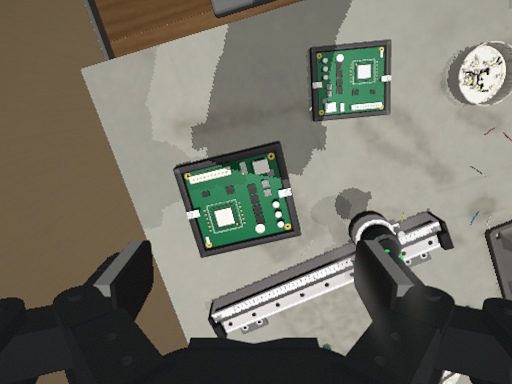

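The wrist view shows the larger carrier with corners near (175,170), (280,141), (299,236) and (203,256), and its chip at (224,217). The rail front runs from (211,303) to (437,213), and the lens and ring light are near (373,230).

```bash
python3 - <<'E'
from h import *
import pickle;k=pickle.load(open('w1.pkl','rb'))
im=cv2.imread('pics/w1.png');g=cv2.cvtColor(im,cv2.COLOR_BGR2GRAY)
# carrier: dark or green blob inside ROI
h=cv2.cvtColor(im,cv2.COLOR_BGR2HSV)
m=((g<60)|(cv2.inRange(h,(50,90,0),(90,255,255))>0)).astype(np.uint8)
m[:130]=0;m[262:]=0;m[:,:165]=0;m[:,310:]=0
m=cv2.morphologyEx(m,cv2.MORPH_CLOSE,np.ones((9,9)));m=cv2.morphologyEx(m,cv2.MORPH_OPEN,np.ones((9,9)))
c=max(cv2.findContours(m,0,2)[0],key=cv2.contourArea)
q=cv2.approxPolyDP(c,8,True)[:,0];print(q.tolist(),cv2.minAreaRect(c))
# fit each side with lines on world top plane
P=plane(k,c[:,0],.016)[:,:2].astype(np.float32);r=cv2.minAreaRect(P*1000);print(r)
print('corners',cv2.boxPoints(r).round(1).tolist())
print('chip',plane(k,[224.5,216.5],.013).round(4))
crop=cv2.resize(im[190:340,190:460],None,fx=2.9,fy=2.9,interpolation=cv2.INTER_CUBIC);cv2.imwrite('pics/w1c.png',crop)
E
```

```text
[[279, 143], [175, 167], [201, 255], [294, 236]] ((236.77809143066406, 199.70504760742188), (96.46472930908203, 109.28173065185547), 77.00537872314453)
((509.2159118652344, -178.74786376953125), (118.3961181640625, 110.65249633789062), 88.14238739013672)
corners [[452.0, -236.10000610351562], [562.5999755859375, -239.6999969482422], [566.4000244140625, -121.4000015258789], [455.79998779296875, -117.80000305175781]]
chip [[ 0.5231 -0.1991  0.013 ]]
```

View pics/w1c.png

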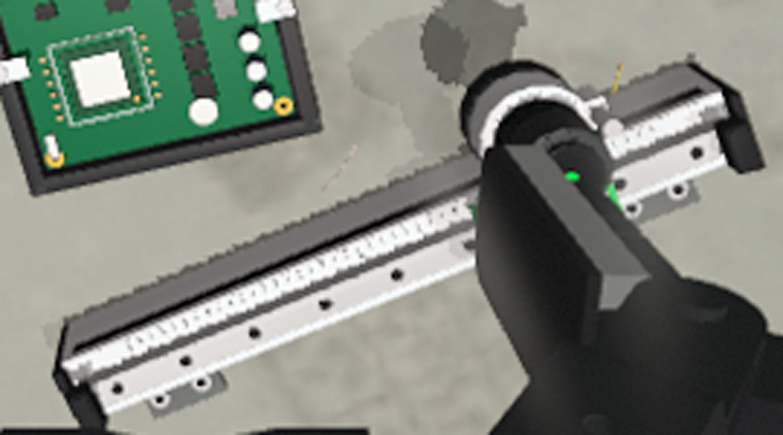

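The crop shows the rail's front foot edge from crop pixel (65,323) to (690,60), which is (212.4,301.4) to (427.9,210.7) in the full picture. The lens ring is around crop (530,115), and a finger hides the grip.

```bash
python3 - <<'E'
from h import *
import pickle;k=pickle.load(open('w1.pkl','rb'))
f=plane(k,[[212.4,301.4],[427.9,210.7]],0)[:,:2];print('foot',f.round(4),np.linalg.norm(f[0]-f[1]))
# refine: edge floor(bright)->face(dark) along normals between the ends
im=cv2.imread('pics/w1.png',0).astype(float);a,b=np.array([212.4,301.4]),np.array([427.9,210.7])
d=(b-a)/np.linalg.norm(b-a);n=np.array([d[1],-d[0]]); n*=np.sign(n[1]); pts=[]
im=cv2.GaussianBlur(im,(3,3),0)
for t in np.linspace(.03,.6,60):
    p=a+t*(b-a);o=np.arange(-6,6,.25);q=p+o[:,None]*n
    v=cv2.remap(im.astype(np.float32),q[:,0].astype(np.float32)[None],q[:,1].astype(np.float32)[None],1)[0]
    pts.append(q[np.argmin(np.gradient(v))])
w=plane(k,pts,0)[:,:2].astype(np.float32)
l=cv2.fitLine(w*1000,cv2.DIST_HUBER,0,.01,.01).ravel();print(l)
u=l[:2]*np.sign(l[1]);yaw=np.degrees(np.arctan2(-u[0],u[1]));X=np.array([u[1],-u[0]])
print('yaw',yaw)
dist=X@l[2:]; print('fence dist along X',dist)
ends=[u@(p*1000) for p in f];mid=np.mean(ends);print('ends',ends,'origin',X*dist+u*mid)
for nm,z,p in(('lens',.06,[372,231]),):
    P=plane(k,p,z)[0,:2]*1000;print(nm,X@P-dist,u@P-mid)
C=np.array([509.2,-178.7]);print('carrier',X@C-dist,u@C-mid)
E
```

```text
foot [[ 0.6322 -0.2494]
 [ 0.5845  0.0295]] 0.2829215788917417
[ 1.6631207e-01 -9.8607320e-01  6.1364532e+02 -1.5771924e+02]
yaw 9.573463
fence dist along X 578.8686
ends [np.float64(-351.0827531680086), np.float64(-68.16195881574174)] origin [ 605.6695514  -110.43015173]
lens -33.54921491538471 63.81679634584623
carrier -106.48008661568167 -51.27502950402595
```

Request:
servo_tool([
  [[0.58, -0.61, 0.9, 0, 1], [0.58, -0.61, 0.9, 0, 1], [0, 0, 0.9, -0.76, 1], [0, 0, 0.9, -0.76, 1], [0, 0, 0.9, -0.76, 1], [0, 0, 0.9, 0, 1], [0, 0, 0.9, 0, 1], [0, 0, 0.4, 0, 1], [0, 0, 0.2, 0, 1], [0, 0, 0.2, 0, 1], [0, 0, 0, 0, 1]],
])

```text
t: 3.25
tcp_pos: [0.4247, -0.1722, 0.0183]
tool_rot: [-0.0, 0.015, 1.0, 0.0]
contact_force: [-0.1, 0.3, -0.3]
width: 1.0
finger_force: 0.0
```

```bash
python3 - <<'E'
from h import *
s=bot.sense();print(s['t'],s['tcp_pos'],s['tool_rot'],s['contact_force']);grab('wrist','w2.png')
import pickle;k=cal('wrist',s);pickle.dump(k,open('w2.pkl','wb'))
E
```

```text
3.25 [ 0.42469027 -0.17222321  0.01825544] [-4.05817462e-05  1.53430838e-02  9.99882286e-01  4.04771164e-05] [-0.0676099   0.25271754 -0.2608188 ]
```

View pics/w2.png

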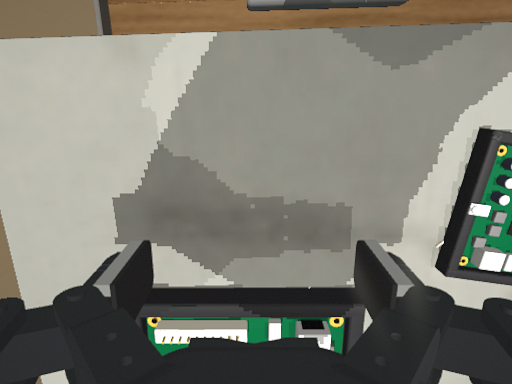

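The picture shows the carrier's near edge at row 290, parallel to the tool. It spans columns 140–365, centred between the open fingers (103–153 and 357–407).

Request:
servo_tool([
  [[0, 0, 0.2, 0, 1], [0, 0, 0.2, 0, 1], [0, 0, 0.2, 0, 1], [0, 0, 0.1, 0, 1], [0, 0, 0.1, 0, 1], [0, -0.1, 0, 0, 1], [-0.2, 0, 0, 0, 1], [-0.2, 0, 0, 0, 1], [0, 0, 0, 0, 1]],
])

```text
t: 4.2
tcp_pos: [0.4379, -0.1763, -0.0055]
tool_rot: [0.001, 0.015, 1.0, -0.0]
contact_force: [-0.1, -0.5, 0.1]
width: 1.0
finger_force: 0.0
```

Request:
servo_tool([
  [[-0.1, 0, 0, 0, 1], [-0.1, 0, 0, 0, 1], [-0.1, 0, 0, 0, 1], [-0.1, 0, 0, -0.16, 1], [-0.1, 0, 0, -0.16, 1], [-0.1, 0, 0, -0.16, 1], [-0.1, 0, 0, -0.16, 1], [-0.1, 0, 0, -0.16, 1], [-0.1, 0, 0, -0.16, 1], [-0.1, 0, 0, -0.16, 1], [-0.1, 0, 0, -0.16, 1], [-0.1, 0, 0, -0.16, 1], [-0.1, 0, 0, -0.16, 1], [-0.1, 0, 0, -0.16, 1], [-0.1, 0, 0, -0.16, 1]],
])

```text
t: 5.7
tcp_pos: [0.4818, -0.174, -0.0057]
tool_rot: [0.0, -0.086, 0.996, -0.0]
contact_force: [-2.5, -1.2, 0.9]
width: 1.0
finger_force: 1.2
```

```bash
python3 - <<'E'
from h import *
s=bot.sense();print(s['tcp_pos'],s['tool_rot'],s['contact_force'])
X=np.array([.9861,.1663]);Y=np.array([-.1663,.9861]);p=s['tcp_pos'][:2]-[.6057,-.1104];print(X@p,Y@p)
a=grab('scene','s3.png');b=grab('wrist','w3.png')[:,:,::-1]
c=cv2.resize(a[120:230,230:375][:,:,::-1],None,fx=2.7,fy=2.7,interpolation=cv2.INTER_CUBIC)
o=np.zeros((384,800,3),np.uint8);o[:c.shape[0],:c.shape[1]]=c;o[:,400:]=b[:,56:456];cv2.imwrite('pics/c3.png',o)
E
```

```text
[ 0.48181345 -0.17398622 -0.0057121 ] [ 9.93740239e-06 -8.56189839e-02  9.96327953e-01 -2.00180715e-05] [-2.50616809 -1.17305969  0.90856537]
-0.13273891256434256 -0.04210004195707681
```

View pics/c3.png

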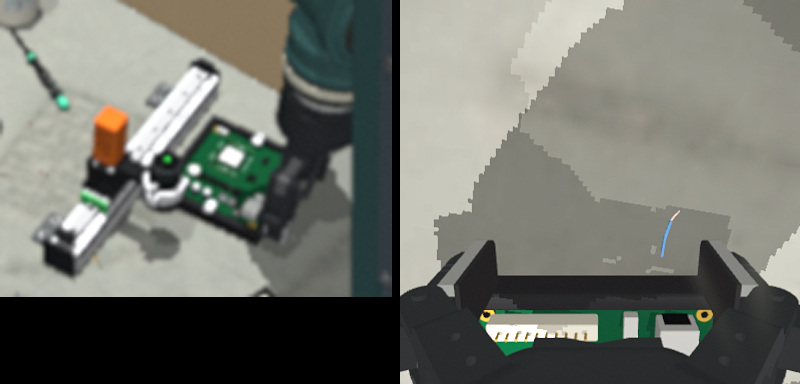

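The carrier is nearly parallel to the rail with about 12 mm to go. In the right half the near rim sits across both fingers at row 280.

Request:
servo_tool([
  [[-0.08, 0, 0, 0, 1], [-0.08, 0, 0, 0, 1], [-0.08, 0, 0, 0, 1], [-0.08, 0, 0, 0, 1], [-0.03, 0, 0, 0, 1], [0, 0, 0, 0, 1]],
])

```text
t: 6.4
tcp_pos: [0.4923, -0.1722, -0.0057]
tool_rot: [0.0, -0.085, 0.996, -0.0]
contact_force: [-0.4, -0.3, 0.4]
width: 0.999
finger_force: 0.0
```

Request:
servo_tool([
  [[-0.03, 0, 0, 0, 1], [-0.03, 0, 0, 0, 1], [-0.03, 0, 0, 0, 1], [0, 0, 0, 0, 1]],
])

```text
t: 6.8
tcp_pos: [0.4946, -0.1718, -0.0057]
tool_rot: [0.0, -0.085, 0.996, 0.0]
contact_force: [-2.3, 0.4, 0.9]
width: 0.999
finger_force: 1.0
```

Request:
servo_tool([
  [[-0.03, 0, 0, 0, 1], [-0.03, 0, 0, 0, 1], [0, 0, 0, 0, 1]],
])

```text
t: 7.1
tcp_pos: [0.4961, -0.1714, -0.0058]
tool_rot: [-0.0, -0.085, 0.996, 0.0]
contact_force: [-3.7, -0.5, 2.1]
width: 1.003
finger_force: 2.1
```

Request:
servo_tool([
  [[-0.03, 0, 0, 0, 1], [-0.03, 0, 0, 0, 1], [0, 0, 0, 0, 1]],
])

```text
t: 7.4
tcp_pos: [0.4962, -0.1713, -0.0058]
tool_rot: [-0.002, -0.085, 0.996, -0.0]
contact_force: [-15.0, -3.8, 10.2]
width: 1.0
finger_force: 7.7
```

Request:
servo_tool([
  [[0.1, 0, 0, 0, 1], [0.3, 0, 0, 0, 1], [0.3, 0, 0, 0, 1], [0, 0, -0.5, 0, 1], [0, 0, -1, 0, 1], [0, 0, -1, 0, 1], [0, 0, -1, 0, 1], [0, 0, -1, 0, 1], [0, 0, -1, 0, 1], [0, 0, -1, 0, 1], [-0.9, 0, -1, 0, 1], [-0.9, 0, -0.5, 0, 1], [0, 0, 0, 0, 1], [0, 0, 0, 0, 1]],
])

```text
t: 8.8
tcp_pos: [0.5303, -0.1656, 0.2338]
tool_rot: [-0.0, -0.085, 0.996, 0.0]
contact_force: [-0.6, -0.1, 0.2]
width: 0.994
finger_force: 0.0
```

```bash
python3 - <<'E'
from h import *
s=bot.sense();print(s['t'],s['tcp_pos'],s['tool_rot'],s['contact_force']);im=grab('wrist','w4.png')
import pickle;k=cal('wrist',s);pickle.dump(k,open('w4.pkl','wb'))
cv2.imwrite('pics/w4b.png',cv2.resize(im[:,:,::-1],None,fx=1.56,fy=1.56,interpolation=cv2.INTER_CUBIC))
E
```

```text
8.8 [ 0.530348   -0.16555153  0.23382826] [-1.39212210e-04 -8.51587848e-02  9.96367376e-01  1.15146545e-04] [-0.61541572 -0.08073399  0.16471525]
```

View pics/w4b.png

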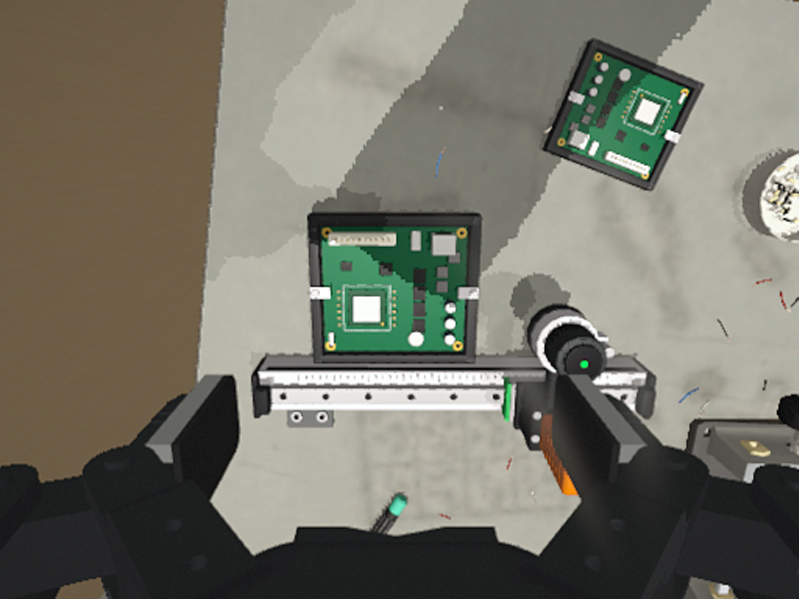

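The carrier looks flush with the rail: its back edge runs along row 361 of the 1.56x view, against the rail front at rows 357–372. The chip is at (366,309), the lens ring near (552,335), and the orange grip near (560,455) behind a finger.

```bash
python3 - <<'E'
from h import *
import pickle;k=pickle.load(open('w4.pkl','rb'));im=cv2.imread('pics/w4.png');g=cv2.cvtColor(im,cv2.COLOR_BGR2GRAY)
O=np.array([.6057,-.1104]);R=np.array([[.9861,.1663],[-.1663,.9861]])
rail=lambda uv,z:((plane(k,uv,z)[:,:2]-O)@R.T*1000).round(1)
m=(g>225).astype(np.uint8);m[:185]=0;m[212:]=0;m[:,:220]=0;m[:,250:]=0
n,l,st,c=cv2.connectedComponentsWithStats(m);i=1+np.argmax(st[1:,4]);print('chip',c[i],st[i],rail(c[i],.013))
print('rim corners (back L,R; near L,R)',rail(np.array([[475,361],[314,361],[481,214],[308,214]])/1.56,.016).tolist())
print('rail top front ends',rail(np.array([[258,357],[652,357]])/1.56,.0).tolist(),'stops',rail(np.array([[254,385],[655,385]])/1.56,.048).tolist())
print('lens ring',rail(np.array([549,338])/1.56,.06),'barrel top',rail(np.array([579,360])/1.56,.113))
h=cv2.cvtColor(im,cv2.COLOR_BGR2HSV);mo=cv2.inRange(h,(5,190,120),(16,255,255));ys,xs=np.nonzero(mo);print('orange',xs.min(),xs.max(),ys.min(),ys.max())
print('grip left edge', rail([[xs[ys<270].min(),268]],.084), k[1][:3,3])
for a in (s:=[(u,v) for u in (210,230,250,270,290) for v in [0]]):
    print(a[0],g[222:246,a[0]].tolist())
E
```

```text
chip [234.5 197.5] [227 190  16  16 256] [[-40.  -62.6]]
rim corners (back L,R; near L,R) [[-0.4, 17.5], [-0.1, -101.1], [-108.3, 16.9], [-107.9, -101.2]]
rail top front ends [[3.4, -146.6], [2.5, 155.9]] stops [[4.2, -137.3], [3.4, 135.5]]
lens ring [[-34.7  56.9]] barrel top [[-41.6  57.5]]
orange 350 369 290 316Traceback (most recent call last):
  File "<stdin>", line 11, in <module>
    return umr_minimum(a, axis, None, out, keepdims, initial, where)
ValueError: zero-size array to reduction operation minimum which has no identity
```

Request:
servo_tool([
  [[-0.66, 0.64, 0, 0, 1], [-0.66, 0.64, 0, 0, 1], [-0.66, 0.64, 0, 0, 1], [-0.66, 0.64, 0, 0, 1], [-0.66, 0.64, 0, 0, 1], [0, 0, 0.9, 0, 1], [0, 0, 0.9, 0, 1], [0, 0, 0, 0, 1], [0, 0, 0, 0, 1]],
])

```text
t: 9.75
tcp_pos: [0.6111, -0.0545, 0.1806]
tool_rot: [-0.001, -0.085, 0.996, 0.0]
contact_force: [0.6, -0.0, 0.1]
width: 1.001
finger_force: 0.0
```

```bash
python3 - <<'E'
from h import *
s=bot.sense();print(s['t'],s['tcp_pos'],s['tool_rot'],s['contact_force']);im=grab('wrist','w5.png')
b=grab('side','d5.png');a=grab('scene','s5.png')
c=cv2.resize(a[100:230,220:350],(288,288));e=cv2.resize(b[110:230,190:310],(288,288))
o=np.zeros((576,800,3),np.uint8);o[:384,:512]=im;o[:288,512:]=c;o[288:,512:]=e;cv2.imwrite('pics/c5.png',o[:,:,::-1])
for n,i,k in(('scene',a,cal('scene')),('side',b,cal('side')),('wrist',im,cal('wrist',s))):
    h=cv2.cvtColor(i,cv2.COLOR_RGB2HSV);m=cv2.inRange(h,(5,190,110),(17,255,255));q,l,st,cc=cv2.connectedComponentsWithStats(m)
    j=1+np.argmax(st[1:,4]);print(n,cc[j],st[j],plane(k,cc[j],.11),plane(k,cc[j],.133))
E
```

```text
9.75 [ 0.61108807 -0.05449267  0.18055231] [-5.51828524e-04 -8.46753298e-02  9.96408425e-01  1.88522796e-04] [ 0.58659065 -0.03335148  0.10505607]
scene [270.24698795 170.44578313] [265 161  11  20 166] [[ 0.61175507 -0.04802545  0.11      ]] [[ 0.59817893 -0.03096155  0.133     ]]
side [234.015625   165.09895833] [228 155  12  21 192] [[ 0.61417961 -0.04471676  0.11      ]] [[ 0.61796775 -0.02229978  0.133     ]]
wrist [262.04529262 206.81170483] [ 243  180   40   54 1965] [[ 0.61411188 -0.04786422  0.11      ]] [[ 0.60665005 -0.04979444  0.133     ]]
```

View pics/c5.png

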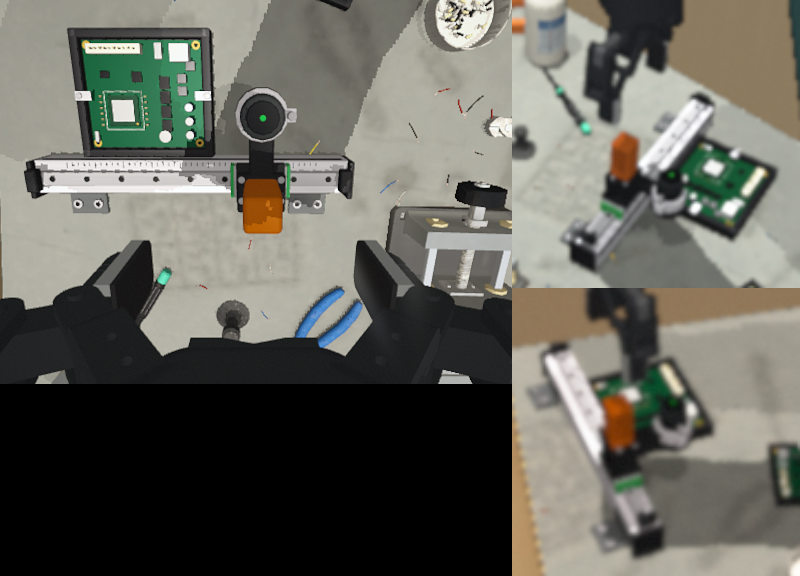

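Wrist view: the grip is at (262,207) and the barrel at (263,117). The carrier is still against the fence, with the chip at (124,110). The side and scene views confirm the grip at (0.612,-0.048).

Request:
servo_tool([
  [[0, 0.2, 0.7, 0, 1], [0, 0, 0.7, 0, 1], [0, 0, 0.7, 0, 1], [0, 0, 0.5, 0, 1], [0, 0, 0.2, 0, 1], [0, 0, 0, 0, 0.6], [0, 0, 0, 0, 0.3], [0, 0, 0, 0, 0.1], [0, 0, 0, 0, 0.1], [0, 0, 0, 0, 0.1], [0, 0, 0, 0, 0.1], [0, 0, 0, 0, 0.1]],
])

```text
t: 11.1
tcp_pos: [0.6113, -0.0484, 0.0971]
tool_rot: [0.001, -0.085, 0.996, -0.0]
contact_force: [-1.1, -0.6, 4.4]
width: 0.273
finger_force: 58.7
```

Request:
servo_tool([
  [[0, -0.15, 0, 0, 0.1], [0, -0.3, 0, 0, 0.1], [0, -0.3, 0, 0, 0.1], [0, -0.3, 0, 0, 0.1], [0, -0.3, 0, 0, 0.1], [0, -0.3, 0, 0, 0.1], [0, -0.3, 0, 0, 0.1], [0, -0.3, 0, 0, 0.1], [0, -0.3, 0, 0, 0.1], [0, -0.3, 0, 0, 0.1], [0, -0.3, 0, 0, 0.1], [0, -0.3, 0, 0, 0.1], [0, -0.3, 0, 0, 0.1], [0, -0.15, 0, 0, 0.1], [0, 0, 0, 0, 0.1], [0, 0, 0, 0, 0.1]],
])

```text
t: 12.7
tcp_pos: [0.6309, -0.1643, 0.0971]
tool_rot: [0.0, -0.085, 0.996, -0.001]
contact_force: [-2.3, -2.6, 4.6]
width: 0.27
finger_force: 59.0
```

```bash
python3 - <<'E'
from h import *
s=bot.sense();print(s['t'],s['tcp_pos'],s['tool_rot'],s['contact_force'])
O=np.array([.6057,-.1104]);R=np.array([[.9861,.1663],[-.1663,.9861]]);print(R@(s['tcp_pos'][:2]-O))
im=grab('wrist','w6.png')
import pickle;pickle.dump(cal('wrist',s),open('w6.pkl','wb'))
cv2.imwrite('pics/w6b.png',cv2.resize(im[:,:,::-1],None,fx=1.56,fy=1.56,interpolation=cv2.INTER_CUBIC))
E
```

```text
12.7 [ 0.63094669 -0.16433337  0.09706318] [ 3.60563687e-04 -8.46375952e-02  9.96411552e-01 -6.05136537e-04] [-2.26719695 -2.59109134  4.60720515]
[ 0.01592664 -0.05738222]
```

View pics/w6b.png

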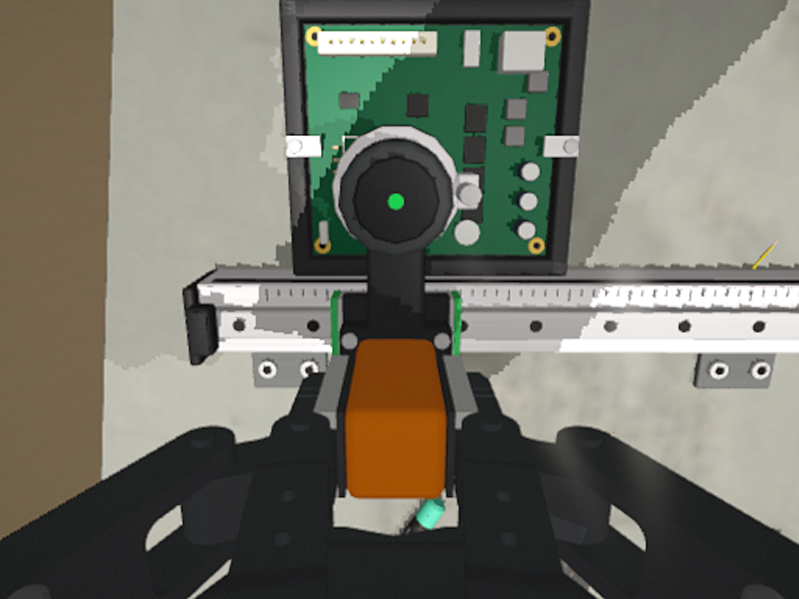

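The lens barrel is at (396,201) in the 1.56x view, in the camera's own plane (column 253 full-size), so there is hardly any parallax. The chip is hidden, but the four board bolts at (314,37), (551,37), (322,246) and (536,246) locate it.

```bash
python3 - <<'E'
from h import *
import pickle;k=pickle.load(open('w6.pkl','rb'));im=cv2.imread('pics/w6.png');h=cv2.cvtColor(im,cv2.COLOR_BGR2HSV)
O=np.array([.6057,-.1104]);R=np.array([[.9861,.1663],[-.1663,.9861]])
rail=lambda kk,uv,z:((plane(kk,uv,z)[:,:2]-O)@R.T*1000)
m=cv2.inRange(h,(18,100,120),(32,255,255));q,l,st,c=cv2.connectedComponentsWithStats(m)
C=[c[i] for i in range(1,q) if st[i,4]>15 and c[i][1]<170 and 190<c[i][0]<365];print(np.round(C,1).tolist())
for z in(.010,.013):print(z,rail(k,C,z).round(1).tolist(),rail(k,C,z).mean(0))
# rim ends at top of near/back edges
print('rim back',rail(k,np.array([[296,272],[566,272]])/1.56,.016).round(1).tolist(),'rim side mid',rail(k,np.array([[289,140],[577,140]])/1.56,.016).round(1).tolist())
k4=pickle.load(open('w4.pkl','rb'))
im4=cv2.imread('pics/w4.png');m=cv2.inRange(cv2.cvtColor(im4,cv2.COLOR_BGR2HSV),(18,100,100),(32,255,255));q,l,st,c=cv2.connectedComponentsWithStats(m)
C4=[c[i] for i in range(1,q) if 200<c[i][0]<305 and 140<c[i][1]<228 and st[i,4]>5];print('w4',rail(k4,C4,.012).round(1).tolist(),'chip',rail(k4,[234.5,197.5],.013))
im5=cv2.imread('pics/w5.png');g=cv2.cvtColor(im5,cv2.COLOR_BGR2GRAY);m=(g>215).astype(np.uint8);z=np.zeros_like(m);z[95:126,108:140]=1;q,l,st,c=cv2.connectedComponentsWithStats(m*z);i=1+np.argmax(st[1:,4])
print('w5 chip px',c[i],st[i])
M=k4[1].copy()  # pose of w5
from scipy.spatial.transform import Rotation as Rr
k5=cal('wrist',dict(tcp_pos=[.61108807,-.05449267,.18055231],tool_rot=[-5.518e-4,-.0846753,.9964084,1.885e-4]))
print(rail(k5,c[i],.013),'barrel top',rail(k5,[263,117],.113))
print('lens now (barrel top)',rail(k,[396/1.56,201/1.56],.113))
E
```

```text
[[199.6, 22.3], [354.0, 22.8], [206.2, 158.0], [343.4, 157.1]]
0.01 [[-95.3, -91.0], [-95.2, 5.2], [-9.7, -89.9], [-10.5, 4.8]] [-52.68711023 -42.74775811]
0.013 [[-94.8, -90.6], [-94.6, 4.3], [-10.2, -89.5], [-11.1, 3.9]] [-52.67216042 -42.9369114 ]
rim back [[0.5, -100.6], [0.2, 17.2]] rim side mid [[-54.9, -100.9], [-55.1, 16.8]]
w4 [[-95.7, -90.2], [-95.0, 4.1], [-10.3, -90.3], [-11.1, 4.4]] chip [[-39.9912207  -62.63283609]]
w5 chip px [123.09624413 110.1056338 ] [112 100  23  21 426]
[[-40.05017324 -62.49128055]] barrel top [[-40.16263807  60.24359035]]
lens now (barrel top) [[-39.48376402 -57.1404211 ]]
```

Request:
servo_tool([
  [[0, -0.09, 0, 0, 0.1], [0, -0.08, 0, 0, 0.1], [0, 0, 0, 0, 0.1], [0, 0, 0, 0, 0.1]],
])

```text
t: 13.15
tcp_pos: [0.6317, -0.1689, 0.0971]
tool_rot: [0.0, -0.085, 0.996, -0.0]
contact_force: [-2.0, -1.6, 6.0]
width: 0.274
finger_force: 59.1
```

```bash
python3 - <<'E'
from h import *
import pickle
s=bot.sense();O=np.array([.6057,-.1104]);R=np.array([[.9861,.1663],[-.1663,.9861]]);print(R@(s['tcp_pos'][:2]-O),s['contact_force'])
im=grab('wrist','w7.png');k=cal('wrist',s)
rail=lambda uv,z:((plane(k,uv,z)[:,:2]-O)@R.T*1000)
h=cv2.cvtColor(im,cv2.COLOR_RGB2HSV)
m=cv2.inRange(h,(18,100,120),(32,255,255));q,l,st,c=cv2.connectedComponentsWithStats(m)
C=[c[i] for i in range(1,q) if st[i,4]>15 and c[i][1]<170 and 180<c[i][0]<370];r=rail(C,.012);print(r.round(1).tolist(),r.mean(0))
m=cv2.inRange(h,(50,180,150),(80,255,255));m[150:]=0;m[:100]=0;m[:,:235]=0;m[:,275:]=0
ys,xs=np.nonzero(m);print('dot',xs.mean(),ys.mean(),len(xs),rail([xs.mean(),ys.mean()],.113))
E
```

```text
[ 0.01594943 -0.06205773] [-1.99510749 -1.55930737  5.98949825]
[[-94.8, -90.6], [-94.8, 4.8], [-10.2, -89.7], [-10.9, 4.2]] [-52.66885975 -42.80521012]
dot 253.5897435897436 128.66666666666666 78 [[-39.52590051 -61.93798246]]
```

Request:
servo_tool([
  [[0, -0.02, 0, 0, 0.1], [0, 0, 0, 0, 0.1], [0, 0, 0, 0, 0.5], [0, 0, 0, 0, 0.8], [0, 0, 0, 0, 0.8], [0, 0, 0, 0, 0.8], [0, 0, 0, 0, 0.8], [0, 0, -0.3, 0, 0.8], [0, 0, -0.7, 0, 0.8], [0, 0, -1, 0, 0.8], [0, 0, -1, 0, 0.8], [0, 0, -1, 0, 0.8], [0, 0, 0, 0, 0.8], [0, 0, 0, 0, 0.8]],
])

```text
t: 14.6
tcp_pos: [0.632, -0.1694, 0.2171]
tool_rot: [0.001, -0.085, 0.996, -0.0]
contact_force: [-0.7, -0.1, -0.3]
width: 0.803
finger_force: 0.0
```

```bash
python3 - <<'E'
from h import *
s=bot.sense();O=np.array([.6057,-.1104]);R=np.array([[.9861,.1663],[-.1663,.9861]]);print(s['t'],R@(s['tcp_pos'][:2]-O),s['tcp_pos'],s['contact_force'],s['width'])
im=grab('wrist','w8.png');k=cal('wrist',s)
rail=lambda uv,z:((plane(k,uv,z)[:,:2]-O)@R.T*1000)
h=cv2.cvtColor(im,cv2.COLOR_RGB2HSV)
m=cv2.inRange(h,(18,100,100),(32,255,255));q,l,st,c=cv2.connectedComponentsWithStats(m)
C=[c[i] for i in range(1,q) if st[i,4]>6 and c[i][1]<170 and 180<c[i][0]<370];r=rail(C,.012);print(r.round(1).tolist(),r.mean(0))
m=cv2.inRange(h,(50,180,130),(80,255,255));q,l,st,c=cv2.connectedComponentsWithStats(m)
print([(c[i].round(1).tolist(),st[i,4],rail(c[i],.113).round(1).tolist()) for i in range(1,q) if st[i,4]>8])
b=grab('side','d8.png');a=grab('scene','s8.png')
cc=cv2.resize(a[100:330,180:370],(288,348));e=cv2.resize(b[110:290,190:380],(288,228))
o=np.zeros((576,800,3),np.uint8);o[:384,:512]=im;o[:348,512:]=cc;o[348:,512:]=e;cv2.imwrite('pics/c8.png',o[:,:,::-1])
E
```

```text
14.6 [ 0.01609379 -0.06250555] [ 0.63196348 -0.16935744  0.21707843] [-0.70487841 -0.12497331 -0.3367432 ] 0.8027377522200626
[[-95.1, -90.4], [-95.0, 4.3], [-11.2, 4.2], [-10.1, -89.8]] [-52.83657496 -42.94307254]
[([253.9, 111.9], np.int32(22), [[-39.8, -62.1]]), ([278.0, 162.5], np.int32(14), [[-3.1, -44.1]]), ([278.0, 175.5], np.int32(10), [[6.8, -43.9]])]
```

View pics/c8.png

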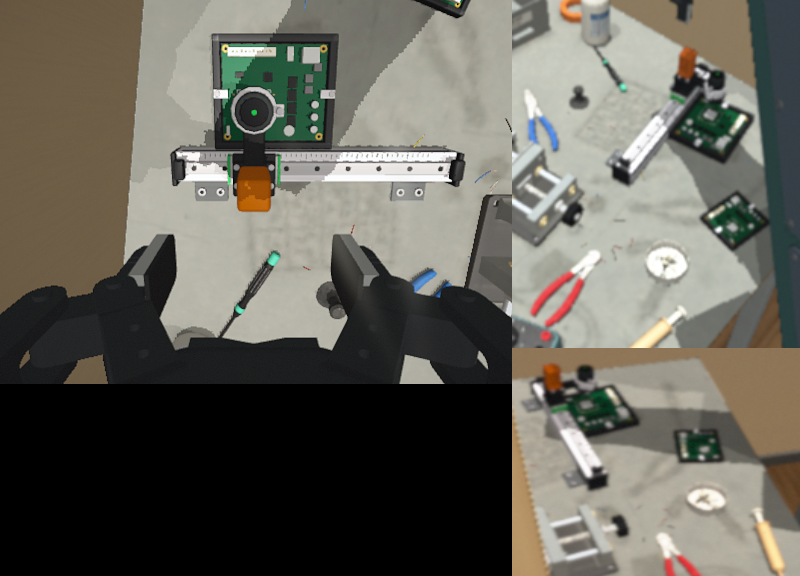

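The lens at (254,112) is over the chip: both measure at rail y of about -62.5 mm. The carrier is flush, the bystanders are where they were, and the gripper is clear.

```bash
python3 -c "
from cell import bot
print(bot.finish_job())"
```

```text
the job is handed in; nothing more can be done
None
```

I pushed the larger carrier flush against the camera rail, slid the lens to within about 1 mm of straight above the chip by my camera measurements, let go, and handed the job in at about 15 s; no verdict came back.

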